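Set a tracing light to its third click

TASK

Switch on the tracing light: press the round power button on its control rail fully down and let it come back up. Then push the dimmer tab with a fingertip, gently, from its off notch along the rail towards the button, and stop at the third click; do not run past it. Nothing is to be gripped or lifted, and the stone, the vial and the paint pot stay where they are.

Things in the scene. Friction and masses are not known exactly. Their poses are not given: they have to be found in the camera images.
- light_pad: Tracing light, fixed: white tray 170 x 270 mm, milky panel 20 mm high, bare aluminium control rail along its near edge. Origin: centre of its underside; x to the far edge, y along the rail from dimmer to power button, z up. Rail 46 mm wide, 270 mm long, flat top 32 mm above the origin, centre line at x = -62 mm; both controls sit on that line.
- rail_top (a point): Point on the rail's flat top, on its centre line, midway along it (pad frame x -62, y 0, z 32 mm); axes as the pad's.
- dimmer (a joint): Dimmer slide, m: 0 in the off notch (starts there, within a few mm), growing along +y of the pad, towards the button. Clicks 1 to 5 every 16 mm (third at 0.048); hard stop 3 mm beyond each end notch. About 4 to 7 N pushes it out of a notch; some 2 mm past halfway it jumps ahead of the finger and centres itself in the next notch, where it stays when left. Left at halfway, it sticks there.
- tab_top (a point): Centre of the top face of the dimmer tab, an upright black block 10 mm thick along the travel, 24 mm wide across the rail, with faint ribs; its top is 28 mm and its lower edge 4 mm above the rail top. In the off notch it stands at y = -60 mm in the pad frame, with 70 mm of flat rail free behind it. Axes as the pad.
- power_button (a joint): Power button, metres pressed: 0 up, 0.006 fully down; a spring returns it. Fully down takes 5 N.
- power_button_top (a point): Centre of the top of the grey round power button (28 mm across), 22 mm above the rail's top when up, in a black round collar 44 mm across and 12 mm high; at y = +88 mm in the pad's frame.
- stone: Beach pebble 21 x 36 x 18 mm, loose on the milky panel. Origin: centre of its underside.
- vial: Small corked vial, 31 mm across, 43 mm high, loose on the desk beyond the button end of the rail. Origin: centre of its underside.
- paint_pot: Small lidded paint pot, 42 mm across, 61 mm high, loose on the desk in front of the rail (robot's side), its centre about 50 mm from the rail's near edge. Origin: centre of its underside.
Things that resemble listed ones, but are neither listed nor needed, are in the scene too. Several things look just like the paint_pot: the one meant starts farthest to the robot's right.

How it is judged:
By the outcome, as a careful person would: the job done as asked, in the order asked, and still so for the second after the job is handed in, with the robot touching nothing.
It also fails if it takes over 64 s, if anything falls off the work surface, if the arm or the gripper's body presses on something with over 40 N, if the wrist force passes 120 N, or if a joint passes its speed limit or range.

ROBOT

A 6-joint arm with a two-finger parallel gripper is mounted at the origin on a cart in front of the work surface, level with it; the furniture and walls round the work are solid. World frame = base frame: x ahead of the robot, y to its left, z up, the work surface at z = 0. Lengths are in m, angles in rad, forces in N, time in s.
With the tool pointing down it reaches from about 0.225 to 0.875 m from the base axis. Payload 3.4 kg.
Tool frame: the origin (TCP) lies between the finger pads; the fingertips stand 17 mm ahead of it and the grasp point (between the pads) lies 2 mm behind it; y points along the fingers, z is the direction in which the jaws open and shut, and the axes are right-handed (so a half turn about y gives the same grasp; the last joint's range is limited). The gripper opens to 85 mm and grips with 20 to 120 N. Pads are 22 mm wide; open, the fingers measure 114 mm over their backs; the gripper's body (76 mm by 85 mm) begins 54 mm behind the grasp point. The pads swing forward as they close: fully open they stand 13 mm farther back than shut.
Start: joints at [0.988, 0.276, 1.505, -0, 1.361, -0.121], TCP at [0.256, 0.515, 0.248] pointing down, gripper open.
Joint ranges: [-2.89, 2.89], [-0.75, 2.08], [0.22, 2.7], [-1.18, 4.32], [0.11, 2.71], [-2.7, 2.7]. Speed limits (rad/s): [2.57, 2.57, 3.14, 3.14, 3.14, 3.14].

INTERFACE

Orientations are given as a unit quaternion [w, x, y, z].
In Python, from rig import manip, get_image, camera_model, sign_off, spot_in, silhouettes, spot_point gives the robot as it stands.
- The arm moves only by the tool jog_arm, never from a script. Its argument "targets" is a list of rows, each a list of 3 entries, a list of its own where there are three numbers: the finger opening in m, from 0 to 0.0854, then the shift along the world's x, y, z in m, then the turn about the world's z in rad. In form: [[claw, [x, y, z], spin], ...]. A call has 1 to 10 rows; each row shifts and turns the commanded pose from where the row before left it; what a row does not reach is not made up. A row lasts 1/8 s, in which the tool goes at most 62.5 mm and 10.7 degrees, less where a joint would pass 70% of its speed; a pose out of reach is approached as far as the arm can. A call with a gripper value outside its range is refused whole. The fingers move at their own pace and stop on an object; "force" is the grip in N (left out, the last holds). Time passes only in rows, so rows that do not move let the fingers close. It gives the time, the measured TCP pose, the force and the opening at its end, in the units of the state.
- manip.get_state(): the state, without advancing time (a new reading comes with each control period).
- get_image(name): name is "scene" or "top"; returns (picture, depth): 400x640x3 uint8, red, green, blue; 400x640 float32, m along the optical axis (not along the pixel's ray), 0 where there is no reading.
- camera_model(name): a dict with "mtx" (3x3 intrinsics, pixels), "world_from_camera" (4x4, takes a point from camera to world coordinates). Camera axes: x right, y up, looking along -z (the intrinsics and any distortion apply to the point x, -y, -z); pixel columns grow to the right and rows downward; lengths in m; the calibration is good to about 2 mm. A picture is of the moment at which its call begins. camera_model takes no time and is no camera call.
- sign_off(): hands the job in, once; it reports no verdict.
Trained networks look in the newest picture that a camera, given by its name, has taken for a name from the list of things; names that differ only in an ending like _2 or _b are one class to them, and where a whole thing is asked for, a point or a joint stands for the part that bears it (a point fixed in the world has none). Each returns a list of dicts, best first, with "score" (0 to 1); they miss things now and then, are a little off and sometimes report something else, mostly with a low value. They report only what shows in the picture. A call takes as long as a camera call. They do not tell look-alikes from the thing itself.
- spot_in(name, camera): "position" ([column, row] in pixels, amid what is visible of it).
- silhouettes(name, camera): "mask" (400x640 bool, what is visible of it) and "position" ([column, row] in pixels, amid what is visible of it).
- spot_point(name, camera): "position" ([column, row] in pixels: a listed point, or the origin of a listed thing).
The state is a dict: "clock": time; "qpos": joint angles; "qd": joint speeds; "effort": joint torques, N m; "position": TCP position; "ee_rot": TCP orientation; "contact_force": force on the tool from outside, world axes, zero at the start; "moment": the same for the moment, N m; "width": finger opening in m.
Only numpy, scipy, OpenCV 4.12 (cv2) and the standard library are available. Lean on these libraries where they do the work, as an engineer would, in place of code of your own. Each camera call takes 0.05 s, during which the arm holds its last target.

## Working session

There is one attempt and no reset: what is moved stays moved. The work goes in short steps, Python scripts to look and compute and a tool call to move; the robot and the scene stay as the last step left them, time stands still between calls to the robot, and variables do not carry over. Pictures are saved under pics/ and viewed, and the job is handed in when it is done.

Besides the shell and the picture viewer there is one more tool, called after "Emit:" as name(argument=value, ...), one argument or row to a line, values as JSON. jog_arm: Moves the arm, as the interface text tells. Its arguments: {"type":"object","properties":{"targets":{"type":"array","items":{"type":"array"}},"force":{"type":"number"}},"required":["targets"]}

```bash
mkdir -p pics; cat > h.py <<'E'
from rig import manip, get_image, camera_model, sign_off, spot_in, silhouettes, spot_point
import numpy as np, cv2
def world(cam,uv,depth=None,z=None):
    m=camera_model(cam);K=np.array(m["mtx"]);T=np.array(m["world_from_camera"])
    d=np.linalg.inv(K)@np.array([uv[0],uv[1],1.]);d=np.array([d[0],-d[1],-1.])
    if depth is not None: return T[:3,:3]@(d*depth)+T[:3,3]
    r=T[:3,:3]@d; s=(z-T[2,3])/r[2]; return T[:3,3]+s*r
def pix(cam,p):
    m=camera_model(cam);K=np.array(m["mtx"]);T=np.array(m["world_from_camera"])
    c=T[:3,:3].T@(np.array(p)-T[:3,3]); c=np.array([c[0],-c[1],-c[2]]); q=K@c; return q[:2]/q[2]
E
python3 - <<'E'
from h import *
np.set_printoptions(precision=4,suppress=True)
s=manip.get_state(); print({k:np.round(v,4) for k,v in s.items()})
for c in ("scene","top"):
    im,d=get_image(c); cv2.imwrite(f"pics/{c}0.png",im[:,:,::-1]); np.save(f"{c}_d.npy",d)
    print(c,camera_model(c)["mtx"],camera_model(c)["world_from_camera"],[k for k in camera_model(c)])
    for n in ("rail_top","tab_top","power_button_top","light_pad"):
        for r in spot_point(n,c)[:2]:
            u,v=r["position"];i,j=int(round(v)),int(round(u)); dd=np.median(d[i-1:i+2,j-1:j+2]) if 0<i<399 and 0<j<639 else 0
            print(n,np.round(r["position"],1),round(r["score"],2),dd,world(c,(u,v),dd))
    for n in ("paint_pot","vial","stone"):
        for r in spot_in(n,c): print(n,np.round(r["position"],1),round(r["score"],2))
E
```

```text
{'clock': np.float64(0.0), 'qpos': array([ 0.988 ,  0.2766,  1.5061,  0.    ,  1.3607, -0.121 ]), 'qd': array([ 0.0005,  0.0004,  0.0002, -0.0013,  0.0002, -0.001 ]), 'effort': array([  0.0026, -41.6769, -24.5808,   0.0003,   0.0106,  -0.    ]), 'position': array([0.2559, 0.5144, 0.2474]), 'ee_rot': array([-0.6877,  0.6889, -0.1621,  0.1616]), 'contact_force': array([0.1405, 0.9395, 0.3579]), 'moment': array([0.0022, 0.0407, 0.0147]), 'width': np.float64(0.0853)}
scene [[513.8096   0.     326.48  ]
 [  0.     513.8096 205.4006]
 [  0.       0.       1.    ]] [[ 0.0877 -0.4803  0.8727  1.4857]
 [ 0.9961  0.0481 -0.0736  0.1024]
 [-0.0066  0.8758  0.4827  0.5838]
 [ 0.      0.      0.      1.    ]] ['mtx', 'world_from_camera']
rail_top [277.  216.7] 0.79 1.0967444 [0.5309 0.0768 0.034 ]
tab_top [244.7 205.4] 0.63 1.0891218 [0.52   0.0099 0.0592]
power_button_top [316.2 200.6] 0.46 1.113354 [0.5071 0.1627 0.0556]
light_pad [276.4 242. ] 0.61 1.0350401 [0.609  0.0746 0.0203]
paint_pot [311.2 192.5] 0.95
paint_pot [267.2 198.5] 0.65
paint_pot [341.1 193.8] 0.65
vial [368.2 231. ] 0.76
stone [245.9 244.8] 0.67
top [[510.7504   0.     316.8415]
 [  0.     510.7504 196.8289]
 [  0.       0.       1.    ]] [[-0.0185  0.9896 -0.1424  0.4189]
 [-0.9998 -0.0199 -0.008   0.161 ]
 [-0.0107  0.1422  0.9898  0.907 ]
 [ 0.      0.      0.      1.    ]] ['mtx', 'world_from_camera']
rail_top [373.2 208.7] 0.9 0.8808368 [0.5223 0.0712 0.0312]
tab_top [407.5 203.7] 0.65 0.8554621 [0.5265 0.0162 0.057 ]
tab_top [259.4 183.4] 0.44 0.8789468 [0.5688 0.2663 0.0414]
power_button_top [321.5 205.7] 0.49 0.86092615 [0.5266 0.1603 0.0527]
light_pad [369.1 174.3] 0.81 0.90150374 [0.5849 0.0751 0.0194]
paint_pot [280.7 258.3] 0.87
paint_pot [325.2 261. ] 0.8
paint_pot [382.2 248.1] 0.64
vial [260.7 183.6] 0.74
stone [403.8 152.2] 0.74
```

```bash
python3 - <<'E'
import cv2
a=cv2.imread("pics/top0.png")[100:300,220:460];cv2.imwrite("pics/topc.png",cv2.resize(a,None,fx=3,fy=3,interpolation=2))
a=cv2.imread("pics/scene0.png")[140:290,200:400];cv2.imwrite("pics/scenec.png",cv2.resize(a,None,fx=4,fy=4,interpolation=2)[:600,:800])
E
```

```text
(no output)
```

View pics/topc.png

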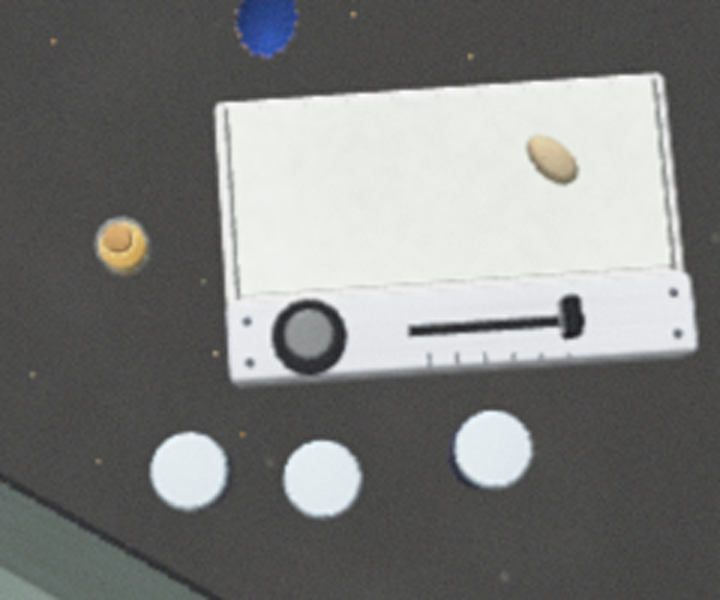

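View pics/scenec.png

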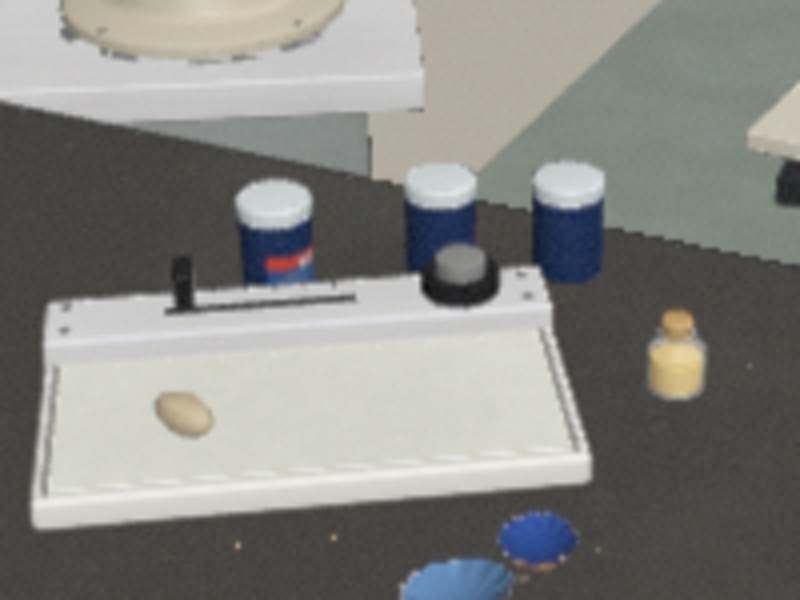

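View pics/top0.png

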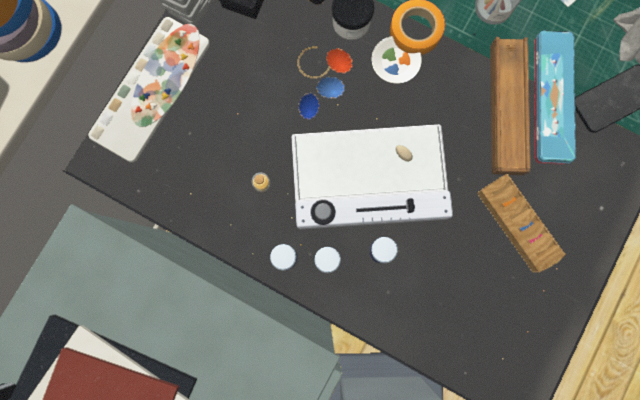

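```bash
python3 - <<'E'
from h import *
from scipy.spatial.transform import Rotation as R
np.set_printoptions(precision=4,suppress=True)
# no new pictures: reuse saved
for c in ("top","scene"):
    d=np.load(f"{c}_d.npy"); m=camera_model(c);K=np.array(m["mtx"]);T=np.array(m["world_from_camera"])
    v,u=np.mgrid[:400,:640]; P=np.stack([(u-K[0,2])/K[0,0]*d,-(v-K[1,2])/K[1,1]*d,-d],-1)@T[:3,:3].T+T[:3,3]
    ok=(d>0)&(P[...,0]>.4)&(P[...,0]<.75)&(P[...,1]>-.1)&(P[...,1]<.24)
    for lo,hi,n in ((.027,.040,"rail"),(.016,.026,"panel"),):
        q=P[ok&(P[...,2]>lo)&(P[...,2]<hi)]
        print(c,n,len(q),np.median(q[:,2]),cv2.minAreaRect(q[:,:2].astype(np.float32)*1000))
    for n,xy in (("tab",(.526,.014)),("but",(.526,.160))):
        sel=ok&(np.hypot(P[...,0]-xy[0],P[...,1]-xy[1])<.03)&(P[...,2]>.048); q=P[sel]
        print(c,n,len(q),np.median(q[:,2]),q[:,:2].mean(0),np.ptp(q,0), cv2.minAreaRect(q[:,:2].astype(np.float32)*1000))
    desk=P[(d>0)&(abs(P[...,2])<.008)&(P[...,0]>.4)&(P[...,0]<.75)]; print("desk z",np.median(desk[:,2]))
    for r in silhouettes("power_button_top",c)[:1]+silhouettes("tab_top",c)[:1]:
        k=r["mask"]; print("mask",k.sum(),r["position"],np.ptp(np.argwhere(k),0))
for uv in ((281,258.3),(325.5,260),(384,249.5)): print("pot",world("top",uv,z=.061))
print("vial",world("top",(260.7,180.5),z=.043))
s=manip.get_state(); w=s["ee_rot"]; M=R.from_quat(w,scalar_first=True).as_matrix(); print(M)
E
```

```text
top rail 3671 0.03149284573372324 ((508.92987060546875, 91.45680236816406), (157.73379516601562, 305.63623046875), 28.380334854125977)
top panel 9656 0.019400022212505252 ((579.344482421875, 76.1997299194336), (276.3378601074219, 318.3768310546875), 88.52291107177734)
top tab 94 0.05876126884162558 [0.5247 0.0125] [0.0227 0.0104 0.0147] ((524.7869262695312, 11.907816886901855), (22.826152801513672, 10.382412910461426), 0.8243520855903625)
top but 208 0.05350688752121319 [0.5179 0.1591] [0.0258 0.0255 0.0081] ((518.4061279296875, 158.74278259277344), (25.338523864746094, 25.740882873535156), 89.05122375488281)
desk z -0.00041459383645880976
mask 225 [324.3, 211.3] [16 15]
scene rail 1777 0.03244198658025199 ((512.461669921875, 94.06620788574219), (154.24827575683594, 309.4368896484375), 28.255661010742188)
scene panel 4958 0.020415463401939893 ((555.1942749023438, 91.11905670166016), (230.5493927001953, 307.191650390625), 3.240572690963745)
scene tab 54 0.058110057216916644 [0.5301 0.0114] [0.0235 0.0103 0.0132] ((526.4967041015625, 11.217302322387695), (23.449148178100586, 10.32331371307373), 1.7278884649276733)
scene but 90 0.05403217612937938 [0.522  0.1584] [0.0295 0.0262 0.0088] ((520.1162719726562, 158.02406311035156), (26.315574645996094, 26.95071792602539), 72.20785522460938)
desk z 0.0006437965151060432
mask 61 [244.5, 207.1] [12  5]
pot [0.4396 0.2287 0.061 ]
pot [0.4354 0.1555 0.061 ]
pot [0.4508 0.0588 0.061 ]
vial [0.5735 0.2639 0.043 ]
[[ 0.8952  0.      0.4456]
 [-0.4456  0.0001  0.8952]
 [ 0.     -1.      0.0001]]
```

```bash
python3 - <<'E'
from h import *
np.set_printoptions(precision=4,suppress=True)
for c in ("top","scene"):
    d=np.load(f"{c}_d.npy"); m=camera_model(c);K=np.array(m["mtx"]);T=np.array(m["world_from_camera"])
    v,u=np.mgrid[:400,:640]; P=np.stack([(u-K[0,2])/K[0,0]*d,-(v-K[1,2])/K[1,1]*d,-d],-1)@T[:3,:3].T+T[:3,3]
    k=((d>0)&(P[...,2]>.027)&(P[...,2]<.038)).astype(np.uint8)
    k=cv2.morphologyEx(k,cv2.MORPH_OPEN,np.ones((3,3),np.uint8))
    n,L,st,_=cv2.connectedComponentsWithStats(k,connectivity=4)
    i=L[int(209),373] if c=="top" else L[217,270]
    q=P[L==i]; print(c,len(q),cv2.minAreaRect(q[:,:2].astype(np.float32)*1000))
# pixel edge points (from crop) of near edge of rail top, far edge
f=lambda a,b:world("top",(220+a/3,100+b/3),z=.032)
print(f(235,377),f(692,347),f(227,297),f(686,273),f(412,331),f(560,322))
E
```

```text
top 2958 ((523.9195556640625, 42.224517822265625), (46.2523307800293, 210.4494171142578), 2.7726686000823975)
scene 1328 ((523.6846923828125, 71.02886199951172), (51.74974822998047, 269.39501953125), 3.2451159954071045)
[0.4954 0.2007 0.032 ] [ 0.5075 -0.0611  0.032 ] [0.5418 0.2047 0.032 ] [ 0.5504 -0.0601  0.032 ] [0.5199 0.0987 0.032 ] [0.5234 0.0137 0.032 ]
```

Emit:
jog_arm(
  targets=[
    [0,[0.033,-0.0445,0],-0.132],
    [0,[0.033,-0.0445,0],-0.132],
    [0,[0.033,-0.0445,0],-0.132],
    [0,[0.033,-0.0445,0],-0.132],
    [0,[0.033,-0.0445,0],-0.132],
    [0,[0.033,-0.0445,-0.04],-0.132],
    [0,[0.033,-0.0445,-0.05],-0.132],
    [0,[0.033,-0.0445,-0.04],-0.132],
    [0,[0,0,0],0],
    [0,[0,0,0],0],
  ],
)

```text
clock: 2.25
position: [0.5092, 0.1739, 0.1335]
ee_rot: [0.513, -0.513, 0.487, -0.486]
contact_force: [-0.2, 0.8, -0.1]
width: 0.0001
```

Emit:
jog_arm(
  targets=[
    [0,[0.01,-0.015,0],0],
    [0,[0,0,-0.03],0],
    [0,[0,0,-0.018],0],
    [0,[0,0,-0.004],0],
    [0,[0,0,0],0],
    [0,[0,0,0],0],
  ],
)

```text
clock: 3.0
position: [0.5201, 0.1589, 0.0824]
ee_rot: [0.514, -0.513, 0.486, -0.487]
contact_force: [-0.1, -0.6, -0.4]
width: -0.0003
```

```bash
python3 - <<'E'
from h import *
for c in ("scene","top"):
    im,d=get_image(c); cv2.imwrite(f"pics/{c}1.png",im[:,:,::-1])
a=cv2.imread("pics/top1.png")[130:280,240:440];cv2.imwrite("pics/topc1.png",cv2.resize(a,None,fx=3,fy=3,interpolation=2))
a=cv2.imread("pics/scene1.png")[120:270,220:420];cv2.imwrite("pics/scenec1.png",cv2.resize(a,None,fx=4,fy=4,interpolation=2))
s=manip.get_state();print(s["position"],s["contact_force"])
E
```

```text
[0.51981694 0.15877969 0.08216857] [-0.31603953  0.25109355 -0.86096893]
```

View pics/scenec1.png

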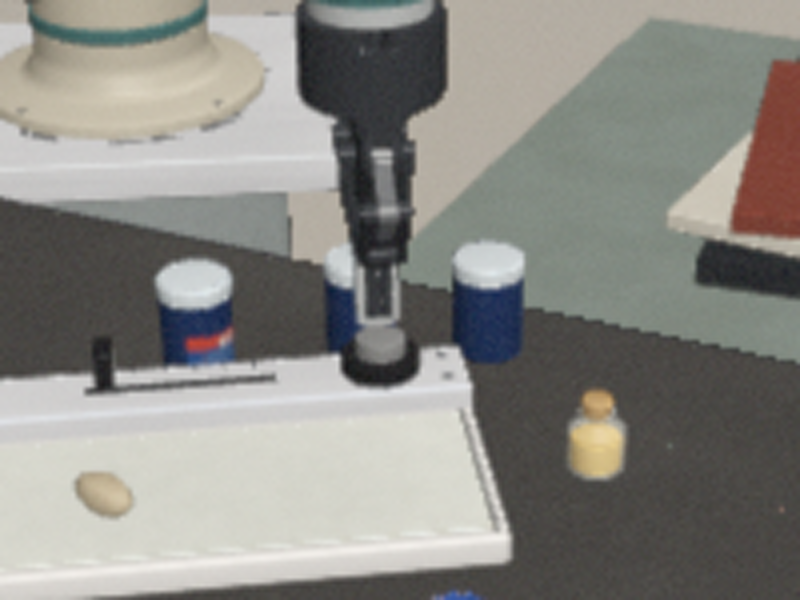

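View pics/topc1.png

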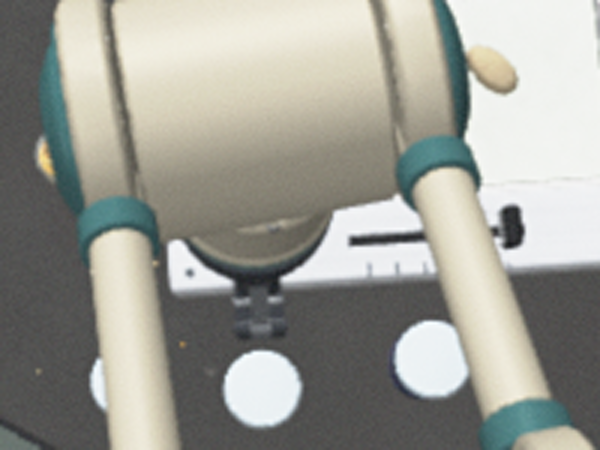

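The scene crop shows the closed fingertips just above the button, around (378, 325), centred on it. I'll press in small steps.

Emit:
jog_arm(
  targets=[
    [0,[0,0,-0.004],0],
    [0,[0,0,-0.004],0],
    [0,[0,0,-0.002],0],
    [0,[0,0,-0.002],0],
    [0,[0,0,0],0],
  ],
)

```text
clock: 3.72
position: [0.5189, 0.1586, 0.0692]
ee_rot: [-0.513, 0.513, -0.487, 0.486]
contact_force: [-0.8, 0.0, 2.7]
width: -0.0004
```

Emit:
jog_arm(
  targets=[
    [0,[0,0,-0.002],0],
    [0,[0,0,-0.0015],0],
    [0,[0,0,0],0],
  ],
)

```text
clock: 4.1
position: [0.5191, 0.1586, 0.0659]
ee_rot: [-0.513, 0.513, -0.487, 0.487]
contact_force: [-2.6, -0.2, 4.6]
width: 0.0001
```

Emit:
jog_arm(
  targets=[
    [0,[0,0,-0.0015],0],
    [0,[0,0,-0.001],0],
    [0,[0,0,0],0],
  ],
)

```text
clock: 4.47
position: [0.5191, 0.1586, 0.0649]
ee_rot: [0.513, -0.513, 0.486, -0.487]
contact_force: [-5.1, -1.7, 15.3]
width: 0.0002
```

Emit:
jog_arm(
  targets=[
    [0,[0,0,0.004],0],
    [0,[0,0,0.006],0],
    [0,[0,0,0.04],0],
    [0,[0.001,-0.02,0.02],0],
    [0,[0.002,-0.041,0],0],
    [0,[0.002,-0.041,0],0],
    [0,[0.002,-0.041,0],0],
    [0,[0.002,-0.04,0],0],
    [0,[0,0,0],0],
    [0,[0,0,0],0],
  ],
)

```text
clock: 5.72
position: [0.5283, -0.024, 0.133]
ee_rot: [0.513, -0.513, 0.487, -0.487]
contact_force: [-0.0, 0.5, -0.3]
width: 0.0003
```

```bash
python3 - <<'E'
from h import *
for c in ("scene","top"):
    im,d=get_image(c); cv2.imwrite(f"pics/{c}2.png",im[:,:,::-1])
    v,u=np.mgrid[:400,:640]; m=camera_model(c);K=np.array(m["mtx"]);T=np.array(m["world_from_camera"])
    P=np.stack([(u-K[0,2])/K[0,0]*d,-(v-K[1,2])/K[1,1]*d,-d],-1)@T[:3,:3].T+T[:3,3]
    sel=(d>0)&(np.hypot(P[...,0]-.519,P[...,1]-.159)<.01)&(P[...,2]<.07)&(P[...,2]>.03); print(c,"button z",sel.sum(),np.median(P[sel][:,2]) if sel.any() else None)
a=cv2.imread("pics/scene2.png")[120:270,200:400];cv2.imwrite("pics/scenec2.png",cv2.resize(a,None,fx=4,fy=4,interpolation=2))
s=manip.get_state();print(s["clock"],s["position"],s["contact_force"])
E
```

```text
scene button z 37 0.05448340940044183
top button z 109 0.05308749923430556
5.825 [ 0.52816888 -0.02337646  0.13310435] [-0.02753834  0.78103728 -0.03028801]
```

View pics/scenec2.png

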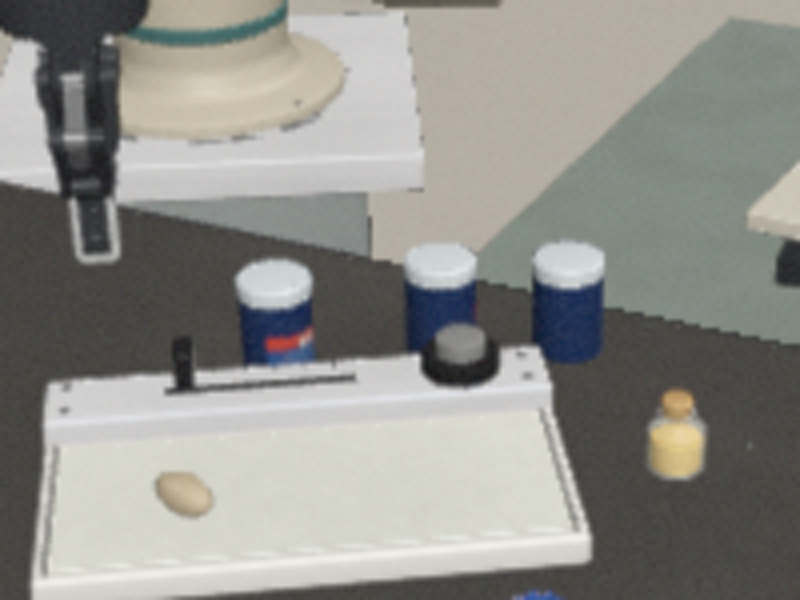

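The button is back up at z≈0.054, the tab is at crop pixel (182, 365), and the gripper is to its left. Next I go down behind the tab.

Emit:
jog_arm(
  targets=[
    [0,[0,0,-0.035],0],
    [0,[0,0,-0.03],0],
    [0,[0,0,-0.008],0],
    [0,[0,0,0],0],
    [0,[0,0,0],0],
  ],
)

```text
clock: 6.45
position: [0.5292, -0.0242, 0.0614]
ee_rot: [0.514, -0.513, 0.486, -0.487]
contact_force: [-0.7, 0.3, -0.3]
width: 0.0
```

Emit:
jog_arm(
  targets=[
    [0,[0,0.005,0],0],
    [0,[-0.001,0.005,0],0],
    [0,[0,0.003,0],0],
    [0,[0,0.002,0],0],
    [0,[0,0,0],0],
  ],
)

```text
clock: 7.08
position: [0.5272, -0.0092, 0.0603]
ee_rot: [0.513, -0.513, 0.486, -0.487]
contact_force: [0.2, -0.3, 0.0]
width: 0.0005
```

Emit:
jog_arm(
  targets=[
    [0,[0,0.001,0],0],
    [0,[0,0.001,0],0],
    [0,[0,0.001,0],0],
    [0,[0,0.001,0],0],
    [0,[0,0,0],0],
  ],
)

```text
clock: 7.7
position: [0.5272, -0.0053, 0.0603]
ee_rot: [0.513, -0.513, 0.487, -0.487]
contact_force: [-0.0, -0.9, 0.6]
width: 0.0
```

Emit:
jog_arm(
  targets=[
    [0,[0,0.001,0],0],
    [0,[0,0.001,0],0],
    [0,[0,0,0],0],
  ],
)

```text
clock: 8.07
position: [0.5272, -0.0033, 0.0603]
ee_rot: [0.513, -0.513, 0.487, -0.487]
contact_force: [0.7, 0.2, -0.9]
width: 0.0
```

Emit:
jog_arm(
  targets=[
    [0,[0,0.001,0],0],
    [0,[0,0.001,0],0],
    [0,[0,0,0],0],
  ],
)

```text
clock: 8.45
position: [0.5272, -0.0024, 0.0603]
ee_rot: [-0.513, 0.514, -0.486, 0.487]
contact_force: [-0.2, -5.4, -0.2]
width: -0.0001
```

Emit:
jog_arm(
  targets=[
    [0,[0,0.001,0],0],
    [0,[0,0.001,0],0],
    [0,[0,0,0],0],
  ],
)

```text
clock: 8.82
position: [0.5271, 0.0001, 0.0603]
ee_rot: [-0.513, 0.513, -0.486, 0.487]
contact_force: [-1.2, -4.9, -0.0]
width: -0.0004
```

Emit:
jog_arm(
  targets=[
    [0,[0,0.001,0],0],
    [0,[0,0.001,0],0],
    [0,[0,0.001,0],0],
    [0,[0,0.001,0],0],
    [0,[0,0,0],0],
  ],
)

```text
clock: 9.45
position: [0.5275, 0.0053, 0.0603]
ee_rot: [0.513, -0.513, 0.487, -0.487]
contact_force: [0.3, 0.4, 0.6]
width: -0.0002
```

Emit:
jog_arm(
  targets=[
    [0,[0,0.001,0],0],
    [0,[0,0.001,0],0],
    [0,[0,0,0],0],
  ],
)

```text
clock: 9.82
position: [0.5272, 0.0069, 0.0603]
ee_rot: [0.513, -0.513, 0.487, -0.487]
contact_force: [0.1, -0.2, 0.6]
width: -0.0001
```

Emit:
jog_arm(
  targets=[
    [0,[0,0.001,0],0],
    [0,[0,0.001,0],0],
    [0,[0,0,0],0],
  ],
)

```text
clock: 10.2
position: [0.5272, 0.0087, 0.0603]
ee_rot: [0.513, -0.513, 0.487, -0.487]
contact_force: [0.2, 0.3, -0.4]
width: 0.0002
```

```bash
cat > tab.py <<'E'
from h import *
import sys
B=np.array([.519,.1588]);U=np.array([-.05,.9988])
n=sys.argv[1]
for c in ("scene","top"):
    im,d=get_image(c); cv2.imwrite(f"pics/{c}{n}.png",im[:,:,::-1])
    v,u=np.mgrid[:400,:640]; m=camera_model(c);K=np.array(m["mtx"]);T=np.array(m["world_from_camera"])
    P=np.stack([(u-K[0,2])/K[0,0]*d,-(v-K[1,2])/K[1,1]*d,-d],-1)@T[:3,:3].T+T[:3,3]
    s=(P[...,:2]-B)@U+.088; x=(P[...,:2]-B)@np.array([.9988,.05])
    # black pixels of tab, above rail
    dark=im.max(-1)<70
    for nm,k in (("dark",dark),("any",dark|True)):
        sel=(d>0)&k&(abs(x)<.014)&(P[...,2]>.045)&(P[...,2]<.064)&(s<.06)&(s>-.09)
        if sel.any():
            q=s[sel]; print(c,nm,sel.sum(),"s mm",np.round(1000*np.percentile(q,[5,50,95]),1))
a=cv2.imread(f"pics/scene{n}.png")[150:250,210:350];cv2.imwrite(f"pics/sc{n}.png",cv2.resize(a,None,fx=5,fy=5,interpolation=2))
st=manip.get_state();print(st["clock"],st["position"],st["contact_force"])
E
python3 tab.py 3
python3 - <<'E'
import sys;sys.path.insert(0,'.')
from h import *
d=np.load("scene_d.npy");print("start")
B=np.array([.519,.1588]);U=np.array([-.05,.9988])
for c in("scene","top"):
    d=np.load(c+"_d.npy");im=cv2.imread(f"pics/{c}0.png")
    v,u=np.mgrid[:400,:640]; m=camera_model(c);K=np.array(m["mtx"]);T=np.array(m["world_from_camera"])
    P=np.stack([(u-K[0,2])/K[0,0]*d,-(v-K[1,2])/K[1,1]*d,-d],-1)@T[:3,:3].T+T[:3,3]
    s=(P[...,:2]-B)@U+.088; x=(P[...,:2]-B)@np.array([.9988,.05])
    sel=(d>0)&(im.max(-1)<70)&(abs(x)<.014)&(P[...,2]>.045)&(P[...,2]<.064)&(s<.06)&(s>-.09)
    print(c,np.round(1000*np.percentile(s[sel],[5,50,95]),1))
E
```

```text
scene dark 61 s mm [-66.6 -45.4 -39.6]
scene any 116 s mm [-73.8 -54.5 -39.9]
top dark 63 s mm [-46.9 -43.1 -39.5]
top any 98 s mm [-48.1 -42.1 -38.2]
10.3 [0.52719411 0.00865125 0.06030974] [-0.43404246  0.14997097 -0.12834271]
start
scene [-64.4 -60.1 -56. ]
top [-62.9 -59.  -55.6]
```

View pics/sc3.png

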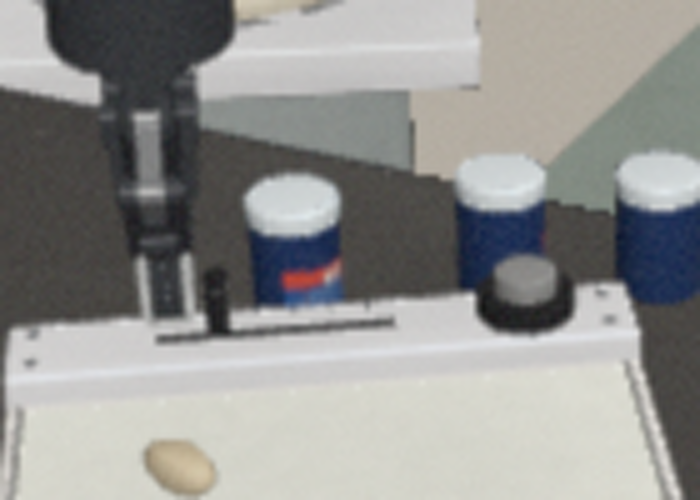

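Tab at crop pixel (217, 300), in front of the finger at (165, 290). It moved about 16 mm, so it's in click 1.

Emit:
jog_arm(
  targets=[
    [0,[0,0.001,0],0],
    [0,[0,0.001,0],0],
    [0,[-0.001,0.001,0],0],
    [0,[0,0.001,0],0],
    [0,[0,0,0],0],
  ],
)

```text
clock: 10.92
position: [0.5262, 0.0127, 0.0603]
ee_rot: [0.513, -0.513, 0.487, -0.487]
contact_force: [0.5, 1.4, -0.8]
width: 0.0
```

Emit:
jog_arm(
  targets=[
    [0,[0,0.001,0],0],
    [0,[0,0.001,0],0],
    [0,[0,0,0],0],
  ],
)

```text
clock: 11.3
position: [0.5262, 0.0136, 0.0603]
ee_rot: [-0.513, 0.514, -0.486, 0.487]
contact_force: [-0.3, -5.5, 1.0]
width: -0.0003
```

Emit:
jog_arm(
  targets=[
    [0,[0,0.001,0],0],
    [0,[0,0.001,0],0],
    [0,[0,0,0],0],
  ],
)

```text
clock: 11.68
position: [0.5261, 0.0162, 0.0603]
ee_rot: [-0.513, 0.513, -0.486, 0.487]
contact_force: [-0.0, -4.2, 0.1]
width: 0.0002
```

Emit:
jog_arm(
  targets=[
    [0,[0,0.001,0],0],
    [0,[0,0.001,0],0],
    [0,[0,0,0],0],
  ],
)

```text
clock: 12.05
position: [0.5261, 0.0193, 0.0602]
ee_rot: [0.513, -0.513, 0.487, -0.486]
contact_force: [-0.4, -1.2, 0.1]
width: -0.0001
```

Emit:
jog_arm(
  targets=[
    [0,[0,0.001,0],0],
    [0,[0,0,0],0],
  ],
)

```text
clock: 12.3
position: [0.5263, 0.0201, 0.0602]
ee_rot: [0.513, -0.513, 0.487, -0.487]
contact_force: [-0.3, -0.3, -0.2]
width: 0.0002
```

Emit:
jog_arm(
  targets=[
    [0,[0,0.001,0],0],
    [0,[0,0,0],0],
  ],
)

```text
clock: 12.55
position: [0.5263, 0.0209, 0.0603]
ee_rot: [0.513, -0.513, 0.487, -0.487]
contact_force: [-0.7, -0.8, -0.8]
width: 0.0004
```

Emit:
jog_arm(
  targets=[
    [0,[0,0.001,0],0],
    [0,[0,0,0],0],
  ],
)

```text
clock: 12.8
position: [0.5264, 0.0219, 0.0603]
ee_rot: [0.513, -0.513, 0.487, -0.487]
contact_force: [0.4, 0.3, 0.4]
width: 0.0001
```

```bash
python3 tab.py 4
```

```text
scene dark 61 s mm [-54.1 -35.3 -30.8]
scene any 120 s mm [-60.2 -41.3 -30.9]
top dark 40 s mm [-37.5 -32.6 -30.3]
top any 67 s mm [-37.1 -31.4 -28.9]
12.9 [0.52639172 0.02183763 0.0603451 ] [ 0.20718538 -0.55113388  0.22881132]
```

Emit:
jog_arm(
  targets=[
    [0,[0,0.001,0],0],
    [0,[0,0,0],0],
  ],
)

```text
clock: 13.15
position: [0.5263, 0.0228, 0.0603]
ee_rot: [0.513, -0.513, 0.487, -0.487]
contact_force: [-0.2, -0.3, 0.4]
width: 0.0004
```

Emit:
jog_arm(
  targets=[
    [0,[0,0.001,0],0],
    [0,[0,0,0],0],
  ],
)

```text
clock: 13.4
position: [0.5262, 0.0237, 0.0603]
ee_rot: [0.513, -0.513, 0.487, -0.487]
contact_force: [0.3, -0.1, -0.1]
width: 0.0
```

```bash
python3 tab.py 5
```

```text
scene dark 66 s mm [-52.  -29.3 -24.3]
scene any 123 s mm [-58.5 -39.2 -24.1]
top dark 61 s mm [-31.3 -27.3 -23.5]
top any 91 s mm [-31.2 -25.7 -22. ]
13.5 [0.52621131 0.02367001 0.06027101] [-0.33359167  0.42501915  0.51975192]
```

View pics/sc5.png

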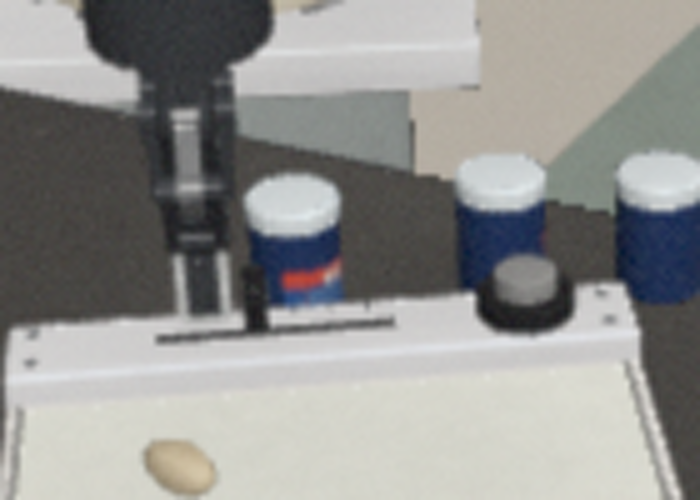

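Tab at crop pixel (256, 298), s≈-27 mm: that's click 2. One more.

Emit:
jog_arm(
  targets=[
    [0,[0,0.001,0],0],
    [0,[0,0.001,0],0],
    [-0.0,[-0.001,0.001,0],0],
    [0,[0,0.001,0],0],
    [0,[0,0,0],0],
  ],
)

```text
clock: 14.12
position: [0.5252, 0.0277, 0.0603]
ee_rot: [0.513, -0.513, 0.487, -0.487]
contact_force: [-0.5, -0.2, 1.1]
width: 0.0001
```

Emit:
jog_arm(
  targets=[
    [0,[0,0.001,0],0],
    [0,[0,0.001,0],0],
    [0,[0,0.001,0],0],
    [0,[0,0.001,0],0],
    [0,[0,0,0],0],
  ],
)

```text
clock: 14.75
position: [0.5252, 0.0308, 0.0603]
ee_rot: [-0.513, 0.514, -0.486, 0.487]
contact_force: [-1.0, -4.3, 0.2]
width: 0.0001
```

Emit:
jog_arm(
  targets=[
    [0,[0,0.001,0],0],
    [0,[0,0.001,0],0],
    [0,[0,0.001,0],0],
    [0,[0,0,0],0],
    [0,[0,0,0],0],
  ],
)

```text
clock: 15.38
position: [0.5253, 0.0353, 0.0602]
ee_rot: [0.513, -0.513, 0.487, -0.487]
contact_force: [-0.2, -0.5, 0.4]
width: 0.0002
```

Emit:
jog_arm(
  targets=[
    [0,[0,0.001,0],0],
    [0,[0,0.001,0],0],
    [0,[0,0,0],0],
  ],
)

```text
clock: 15.75
position: [0.5253, 0.037, 0.0603]
ee_rot: [0.513, -0.513, 0.487, -0.487]
contact_force: [-0.1, 0.5, 0.5]
width: -0.0001
```

```bash
python3 tab.py 6
```

```text
scene dark 55 s mm [-37.4 -20.9 -16.4]
scene any 107 s mm [-45.5 -25.1 -16.2]
top dark 22 s mm [-20.8 -17.5 -15.1]
top any 43 s mm [-20.9 -15.7 -13.9]
15.85 [0.52524815 0.03694422 0.06029121] [0.4545699  0.04623991 0.21051961]
```

Just past halfway, not yet jumped.

Emit:
jog_arm(
  targets=[
    [0,[0,0.001,0],0],
    [0,[0,0,0],0],
  ],
)

```text
clock: 16.1
position: [0.5252, 0.0378, 0.0603]
ee_rot: [0.513, -0.513, 0.487, -0.487]
contact_force: [0.5, -0.5, -0.4]
width: 0.0001
```

Emit:
jog_arm(
  targets=[
    [0,[0,0.001,0],0],
    [0,[0,0,0],0],
  ],
)

```text
clock: 16.35
position: [0.5252, 0.0388, 0.0603]
ee_rot: [0.513, -0.513, 0.487, -0.487]
contact_force: [0.7, -0.1, -0.5]
width: 0.0003
```

```bash
python3 tab.py 7
```

```text
scene dark 56 s mm [-36.  -18.7 -14.3]
scene any 117 s mm [-43.5 -24.3 -14. ]
top dark 22 s mm [-18.8 -16.  -13.3]
top any 44 s mm [-18.9 -13.5 -11.9]
16.45 [0.5252362  0.03873447 0.0602772 ] [ 0.04897316 -0.13697029 -0.48159478]
```

View pics/sc7.png

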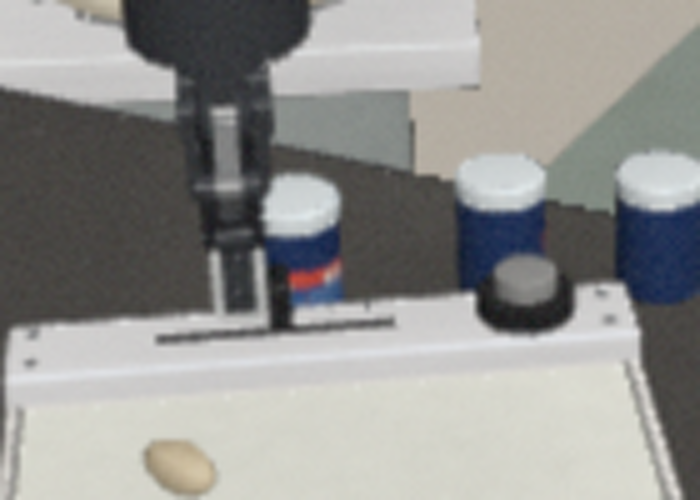

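Tab at crop pixel (281, 296), still touching the finger, about 10 mm past click 2. Another millimetre.

Emit:
jog_arm(
  targets=[
    [0,[0,0.001,0],0],
    [0,[0,0,0],0],
  ],
)

```text
clock: 16.7
position: [0.5252, 0.0397, 0.0603]
ee_rot: [0.513, -0.513, 0.487, -0.487]
contact_force: [-0.0, -0.0, -0.3]
width: -0.0001
```

```bash
python3 tab.py 8
```

```text
scene dark 61 s mm [-37.  -14.3  -8.5]
scene any 119 s mm [-43.2 -24.5  -8.3]
top dark 47 s mm [-14.4 -10.5  -7.9]
top any 81 s mm [-14.6  -9.1  -6.1]
16.8 [0.52522756 0.03966725 0.06027561] [-0.14260207 -0.78846573 -0.01469566]
```

It jumped: the front edge went from -23.5 to -7.9 mm, which puts it in click 3. I'll back off and rise.

Emit:
jog_arm(
  targets=[
    [0,[0,-0.01,0],0],
    [0,[0,-0.015,0],0],
    [0,[0,0,0.04],0],
    [0,[0,0,0.05],0],
    [0,[0,0,0.05],0],
    [0,[-0.05,-0.03,0.02],0],
    [0,[-0.05,-0.03,0],0],
    [0,[-0.05,-0.03,0],0],
    [0,[0,0,0],0],
    [0,[0,0,0],0],
  ],
)

```text
clock: 18.05
position: [0.3758, -0.0761, 0.2207]
ee_rot: [0.513, -0.512, 0.486, -0.488]
contact_force: [0.1, -0.5, -0.8]
width: -0.0002
```

```bash
python3 tab.py 9; python3 - <<'E'
from h import *
for n in ("stone","vial","paint_pot"):
    print(n,[(np.round(r["position"],1).tolist(),round(r["score"],2)) for c in("scene","top") for r in spot_in(n,c)])
a=cv2.imread("pics/top9.png")[100:300,220:460];cv2.imwrite("pics/tc9.png",cv2.resize(a,None,fx=3,fy=3,interpolation=2))
E
```

```text
scene dark 47 s mm [-16.5 -12.7  -8.4]
scene any 53 s mm [-16.6 -12.4  -7.8]
top dark 60 s mm [-14.6 -11.4  -7.7]
top any 97 s mm [-15.6 -10.5  -6.3]
18.15 [ 0.37636932 -0.07552327  0.22044798] [-0.4202895  -0.41533655 -0.28533509]
stone [([245.8, 245.4], 0.56), ([404.5, 151.5], 0.64)]
vial [([370.5, 226.3], 0.67), ([255.9, 181.1], 0.57)]
paint_pot [([269.8, 194.7], 0.9), ([340.6, 194.1], 0.86), ([311.6, 194.7], 0.8), ([281.9, 256.9], 0.95), ([384.1, 249.4], 0.72), ([327.3, 259.9], 0.71), ([369.6, 178.8], 0.63)]
```

View pics/tc9.png

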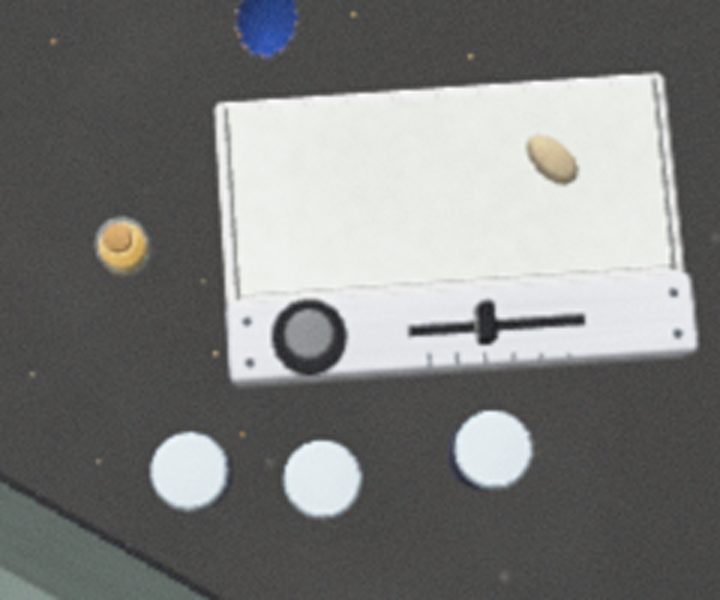

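View pics/sc9.png

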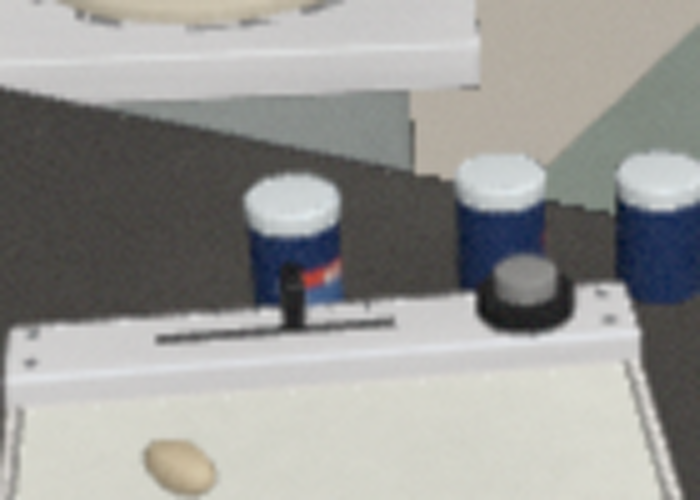

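The tab sits at crop pixel (486, 322), opposite the fourth tick from the off end, which is click 3. The button is up, and the stone (552, 160), vial (122, 245) and all three pots haven't moved.

```bash
python3 -c "
from rig import sign_off; print(sign_off())"
```

```text
the job is handed in; nothing more can be done
None
```

The tracing light job is done and handed in, about 18 s in on the robot's clock (limit 64 s).

- **Power button:** I pressed it with the closed fingertips to its stop. The tool came down to 0.065 m, the height expected for fully down, and the force rose to about 15 N, against the 5 N it needs. It came back up, at about 0.054 m in both cameras.
- **Dimmer:** I pushed the tab in 1 mm steps with at most about 5.5 N in the readings. It jumped three times, and I stopped right after the third. It has moved about 48 mm and sits opposite the fourth tick from the off end, which is the third click.
- **Everything else:** nothing was gripped or lifted. The stone, the vial and all three pots look unmoved in the last pictures, and the arm stands clear of everything.
- **Disagreements:** the two cameras differ by about 1 mm on the tab's position. The paint pot network also gave one false hit at pixel (370, 179), on the tray. The vial network's position came out about 5 pixels off its first one, but the vial is at the same spot in the before and after top-camera pictures.

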